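Top off the crosswise slat crib and hold it in the cam clamp

TASK

The slat crib in the screwing jig still lacks its top layer. Lay the two full-length loose slats crosswise on the second layer, each one right above a slat of the bottom layer and with its ends between the fence and the open jaw, then swing the cam lever clockwise to the cam's high point, so that the jaw presses the crib tight against the fence, and finish while still holding the lever there, because its return spring throws it back when let go. Leave the short offcut and the other things on the bench alone.

Things in the scene. Friction and masses are not known exactly. Their poses are not given: they have to be found in the camera images.
- jig: Screwing jig, fixed: aluminium base plate 150 x 290 mm, 15 mm thick (x -75..75, y -195..95 mm in the jig's frame). Origin on the bench under the crib's centre, z up; it clamps along its y. Steel fence (130 mm wide, top at z = 49 mm) with its face at y = +61 mm. Guide block 100 mm wide, y -104..-88, top z = 45 mm.
- jaw: Sliding jaw: a beam with two sprung, rubber-faced pressure pads, each 44 mm wide, at x = -38 and +38 mm, top z = 49 mm, driven by the cam along the jig's +y. Its origin is the jig's origin while open, the pad faces then at y = -61 mm in the jig's frame (beam behind them, 120 mm wide), so a 110 mm slat has 12 mm of play between fence and open jaw.
- seat_a (a point): Place of one missing top slat: the point in the jig (x = -38, y = 0, z = 39 mm) where its underside centre belongs, its length along the jig's y. It lies across the two second-layer slats, above base_a, and stands 2 mm proud of fence and jaw. 5 mm either way along y still fits; the clamp then slides the whole crib 6 mm to the fence.
- seat_b (a point): Place of the other missing top slat: likewise at x = +38, y = 0, z = 39 mm in the jig's frame, above base_b. Either slat may go on either seat.
- cam_axis (a point): Point on the vertical turning axis of cam and lever, on the bench surface at x = 0, y = -147 mm in the jig's frame; axes as the jig's. With the lever at rest its arm points 15 degrees from the jig's +x towards its -y; it then sweeps by way of -y towards -x.
- slat_a: Beech slat 110 x 22 x 12 mm, about 20 g, origin at the centre of its underside, x along its length, z up through its 12 mm thickness. One of the two full-length loose slats, lying flat on the bench left of the jig.
- slat_b: Beech slat 110 x 22 x 12 mm, about 20 g, origin at the centre of its underside, x along its length, z up through its 12 mm thickness. The other full-length loose slat, lying flat on the bench left of the jig; the two are interchangeable.
- base_a: Beech slat 110 x 22 x 12 mm, about 20 g, origin at the centre of its underside, x along its length, z up through its 12 mm thickness. Bottom layer, already in the jig, along its y (centre x = -38 mm, underside z = 15 mm).
- base_b: Beech slat 110 x 22 x 12 mm, about 20 g, origin at the centre of its underside, x along its length, z up through its 12 mm thickness. Bottom layer, already in the jig, along its y (centre x = +38 mm, underside z = 15 mm).
- mid_a: Beech slat 110 x 22 x 12 mm, about 20 g, origin at the centre of its underside, x along its length, z up through its 12 mm thickness. Second layer, already in the jig, along its x (centre y = -36 mm, underside z = 27 mm, next to the jaw).
- mid_b: Beech slat 110 x 22 x 12 mm, about 20 g, origin at the centre of its underside, x along its length, z up through its 12 mm thickness. Second layer, already in the jig, along its x (centre y = +36 mm, underside z = 27 mm, next to the fence).
- cam_lever (a joint): Lever angle, rad: 0 at rest on its stop, growing clockwise from above. The eccentric's high point (jaw moved furthest, 14.7 mm; its pad springs squeeze the slats by about 15 N in all) is at 1.75; beyond it, to the stop at 2.4, the jaw slackens again. A return spring always pulls it back to 0: 0.23 N m at rest, 0.5 N m at the high point (2 to 5 N at the grip); there is no latch.
- lever_grip (a point): Centre of the black upright grip at the end of the cam lever, 110 mm from the turning axis, 79 mm above the bench: a round post, not revolving, 24 mm in diameter (22 mm at its foot), 49 to 105 mm above the bench, free on all sides above the steel lever arm (arm top at 49.5 mm). It can be pinched or pushed sideways from above. Turns with the lever.
- offcut: Short slat offcut 65 x 22 x 12 mm lying among the loose slats; not part of the crib. Origin at the centre of its underside, x along its length.
- screwdriver: Screwdriver, 200 mm long, lying on the bench; leave alone.
- tape: Roll of tape, 100 mm diameter, 25 mm high; leave alone.
- housing_a: Grey metal housing 100 x 100 x 34 mm; leave alone.
- housing_b: Second grey metal housing 100 x 100 x 34 mm; leave alone.
- cover: White round cover, 84 mm diameter, 14 mm high; leave alone.
- screw_box: Clear box of screws 55 x 120 x 45 mm; leave alone.
Mind the look-alikes: they are no part of the job. Leave any turquoise or yellow look-alike of the slat_a alone. What is shaped like the slat_b but white is not meant.

How it is judged:
By the outcome, as a careful person would: the job done as asked, in the order asked, and still so for the second after the job is handed in, while the arm keeps its last pose, push and grip.
It also fails if it takes over 58 s, if anything falls off the work surface, if the arm or the gripper's body presses on something with over 40 N, if the wrist force passes 120 N, or if a joint passes its speed limit or range.

ROBOT

A 7-joint arm with a two-finger parallel gripper is mounted at the origin on the work surface. World frame = base frame: x ahead of the robot, y to its left, z up, the work surface at z = 0. Lengths are in m, angles in rad, forces in N, time in s.
With the tool pointing down it reaches from about 0.4 to 0.85 m from the base axis. Payload 10.4 kg.
Tool frame: the origin (TCP) lies at the centre of the arm's flange, where the gripper is bolted on; the fingertips stand 173 mm ahead of it and the grasp point (between the pads) lies 155 mm ahead of it; z points along the fingers, y is the line along which they close (so a half turn about z gives the same grasp; the last joint's range is limited). The gripper opens to 85 mm and grips with 20 to 120 N. Pads are 22 mm wide; open, the fingers measure 114 mm over their backs; the gripper's body (76 mm by 85 mm) begins 54 mm behind the grasp point. The pads swing forward as they close: fully open they stand 13 mm farther back than shut.
Start: joints at [1.159, 0.332, -0.065, 1.46, 0.022, 1.35, -0.088], TCP at [0.237, -0.578, 0.405] pointing down, gripper open.
Joint ranges: [-2.6, 2.6], [-0.5, 2.12], [-1.47, 1.34], [0.16, 2.42], [-1.27, 4.41], [0.06, 2.06], [-2.6, 2.6]. Speed limits (rad/s): [2.22, 2.22, 2.79, 2.79, 3.14, 3.14, 3.14].

INTERFACE

Orientations are given as a unit quaternion [x, y, z, w].
In Python, from workcell import manip, viewer, finder gives the robot as it stands.
- The arm moves only by the tool arm_command, never from a script. Its argument "plan" is a list of rows, each an object with "dp": the shift along the tool's x, y, z in mm, a list of three; "spin": the turn about the tool's z in rad. A call has 1 to 5 rows; each row shifts and turns the commanded pose from where the row before left it, along the tool's axes as they then stand; what a row does not reach is not made up. A row lasts 1/10 s, in which the tool goes at most 50 mm and 8.59 degrees, less where a joint would pass 70% of its speed; a pose out of reach is approached as far as the arm can. A call is refused whole if a number of a shift passes 50 or a number of a turn 0.15, either way. A call with a gripper value outside its range is refused whole. "grip" is the closure, from -1 (fully open) to 1 (shut), set as the call begins (left out, the last holds). The fingers move at their own pace and stop on an object; "newtons" is the grip in N (left out, the last holds). Time passes only in rows, so rows that do not move let the fingers close. It gives the time, the measured TCP pose, the force, the opening and the grip force at its end, in the units of the state.
- manip.get_obs(): the state, without advancing time (a new reading comes with each control period).
- viewer.camera(name): name is "side" or "top" or "wrist"; returns the picture (480x640x3 uint8, blue, green, red); there is no depth.
- viewer.camera_params(name): a dict with "vertical_fov" (degrees; the focal length in pixels is half the picture's height over the tangent of half this angle, whatever the lens; pixels are square), "cx", "cy" (the principal point, pixels), "k1" (the pictures are not rectified: a ray, as slopes to the right and down, at radius r is drawn at 1 + k1 r^2 times it, then the intrinsics apply), "R" (3x3) and "t" (3): a world point X has camera coordinates R X + t; the wrist camera has in their place "T_tool_cam" (4x4, takes a point from camera to tool coordinates, whose origin is the TCP and whose axes are the flange's). Camera axes: x right, y down, z forward; pixel columns grow to the right and rows downward; lengths in m; the calibration is good to about 2 mm. A picture is of the moment at which its call begins: read the wrist's pose just before it. camera_params takes no time and is no camera call.
- manip.hand_in(): hands the job in; it is judged then, once.
Trained networks look in the newest picture that a camera, given by its name, has taken for a name from the list of things; names that differ only in an ending like _2 or _b are one class to them, and where a whole thing is asked for, a point or a joint stands for the part that bears it (a point fixed in the world has none). Each returns a list of dicts, best first, with "score" (0 to 1); they miss things now and then, are a little off and sometimes report something else, mostly with a low value. They report only what shows in the picture. A call takes as long as a camera call. They do not tell look-alikes from the thing itself.
- finder.find_in(camera, thing): "position" ([x, y, z] in m, in world coordinates, good to about 4 mm: the middle of the surface that is visible of it).
The state is a dict: "clock": time; "joint_pos": joint angles; "joint_velocities": joint speeds; "tau": joint torques, N m; "position": TCP position; "ee_rot": TCP orientation; "ft_force": force on the tool from outside, world axes, zero at the start; "torque": the same for the moment, N m; "grip_width": opening from 0.0 (shut) to 1.0 (fully open); "grasp_force": force on a finger pad.
Only numpy, scipy, OpenCV 4.12 (cv2) and the standard library are available. Lean on these libraries where they do the work, as an engineer would, in place of code of your own. Each camera call takes 0.05 s, during which the arm holds its last target. There are 200 camera calls.

## Working session

There is one attempt and no reset: what is moved stays moved. The work goes in short steps, Python scripts to look and compute and a tool call to move; the robot and the scene stay as the last step left them, time stands still between calls to the robot, and variables do not carry over. Pictures are saved under pics/ and viewed, at most 10 in all, crops included, and the job is handed in when it is done.

Besides the shell and the picture viewer there is one more tool, called after ">>>" as name([rows], argument=value, ...), one row to a line, values as JSON. arm_command: Moves the arm, as the interface text tells. Its arguments: {"type":"object","properties":{"plan":{"type":"array","items":{"type":"object","properties":{"dp":{"type":"array","items":{"type":"number"}},"spin":{"type":"number"}}}},"grip":{"type":"number"},"newtons":{"type":"number"}},"required":["plan"]}

```bash
mkdir -p pics; ls
cat > h.py <<'E'
import numpy as np, cv2
from workcell import manip, viewer, finder
from scipy.spatial.transform import Rotation as Rot
def cam(name):
    p=viewer.camera_params(name); f=240/np.tan(np.radians(p["vertical_fov"])/2)
    K=np.array([[f,0,p["cx"]],[0,f,p["cy"]],[0,0,1.]])
    if name=="wrist":
        o=manip.get_obs(); T=np.eye(4); T[:3,:3]=Rot.from_quat(o["ee_rot"]).as_matrix(); T[:3,3]=o["position"]
        M=np.linalg.inv(T@np.array(p["T_tool_cam"])); R,t=M[:3,:3],M[:3,3]
    else: R,t=np.array(p["R"]),np.array(p["t"])
    return K,p["k1"],R,t
def back(c,px,z):
    K,k1,R,t=c; px=np.atleast_2d(np.array(px,float))
    u=cv2.undistortPoints(px[:,None],K,np.array([k1,0,0,0,0.]))[:,0]
    d=np.c_[u,np.ones(len(u))]@R; o=-R.T@t
    return o+d*((z-o[2])/d[:,2])[:,None]
def proj(c,X):
    K,k1,R,t=c
    return cv2.projectPoints(np.atleast_2d(np.array(X,float)),cv2.Rodrigues(R)[0],t,K,np.array([k1,0,0,0,0.]))[0][:,0]
E
python3 - <<'E'
from h import *
o=manip.get_obs(); print(o)
for n in ("top","side","wrist"):
    im=viewer.camera(n); cv2.imwrite(f"pics/{n}0.png",im)
    K,k1,R,t=cam(n); print(n,K[0,0],k1,(-R.T@t).round(3),R.round(2).tolist())
    for th in ("slat_a","offcut","jig","lever_grip","jaw"):
        if n=="top": print(th,[(r["score"],np.round(r["position"],3).tolist()) for r in finder.find_in(n,th)])
E
```

```text
pics
{'clock': 0.0, 'joint_pos': array([ 1.15941097,  0.33288769, -0.06472029,  1.46096932,  0.02159285,
        1.34986077, -0.08849237]), 'joint_velocities': array([-6.65583714e-05,  7.27256382e-04, -1.27600051e-03, -8.06007294e-04,
       -1.35465338e-03, -8.43052055e-05,  6.79292460e-04]), 'tau': array([ 7.08044845e-04, -6.25436068e+01,  4.93013661e-02, -3.91613567e+01,
        1.62212388e-02,  9.89736349e-03, -1.48094239e-05]), 'position': array([ 0.23688382, -0.57823046,  0.40389254]), 'ee_rot': array([ 9.81160395e-01,  1.93193605e-01, -1.63501057e-04, -6.95969910e-04]), 'ft_force': array([ 0.3581652 ,  0.21264272, -0.6802514 ]), 'torque': array([-0.0170406 ,  0.03009297, -0.06730984]), 'grasp_force': 0.0, 'grip_width': 0.9988419659078656}
top 461.7273191742555 -0.07344161317999677 [ 0.378 -0.005  1.099] [[0.02, -1.0, -0.02], [-0.98, -0.01, -0.18], [0.18, 0.03, -0.98]]
slat_a [(0.97, [0.3, 0.364, 0.013]), (0.89, [0.322, 0.184, 0.015]), (0.85, [0.439, 0.25, 0.011]), (0.83, [0.669, 0.384, 0.013]), (0.65, [0.602, 0.261, 0.012])]
offcut [(0.81, [0.52, 0.412, 0.008])]
jig [(0.8, [0.493, -0.1, 0.013]), (0.31, [0.468, -0.015, 0.026])]
lever_grip [(0.26, [0.601, 0.263, 0.011])]
jaw [(0.68, [0.791, 0.208, 0.027]), (0.57, [0.479, -0.105, 0.046])]
side 532.8260384466092 -0.035314182413795206 [0.231 0.8   0.988] [[-0.93, -0.36, -0.02], [-0.24, 0.68, -0.69], [0.26, -0.64, -0.72]]
wrist 370.8459438666359 -0.02685006247792695 [ 0.306 -0.551  0.375] [[0.38, -0.93, -0.0], [-0.88, -0.36, 0.29], [-0.27, -0.11, -0.96]]
```

View pics/top0.png

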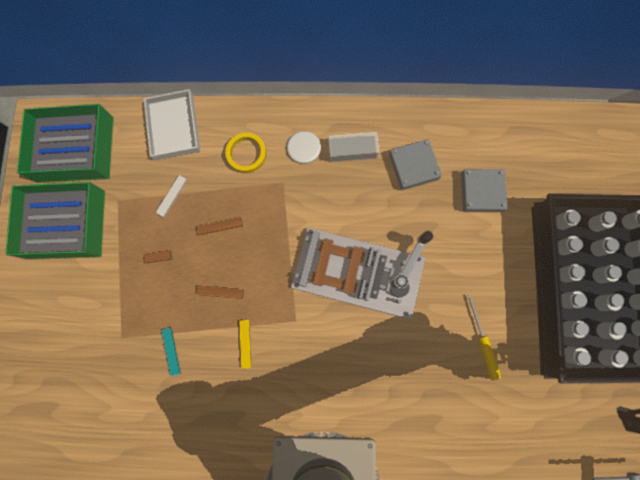

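View pics/side0.png

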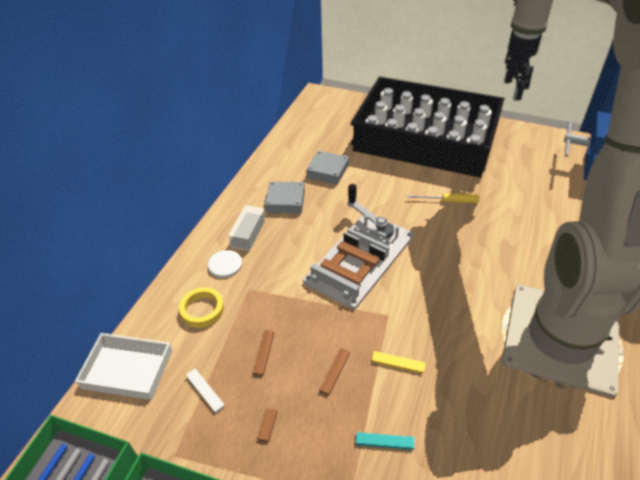

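Top view: candidates for the full-length slat are brown at (219,226) and (219,292), the short brown offcut at (157,256), and the look-alikes, white (171,196), teal (170,350) and yellow (245,343). I choose the two long brown ones. The jig is at about (358,270) with its fence to the left (world +y), and the lever grip is at (427,237).

Run:
```python
from h import *
im=cv2.imread("pics/top0.png"); c=cam("top")
hsv=cv2.cvtColor(im,cv2.COLOR_BGR2HSV)
for u,v in ((219,226),(219,292),(157,256),(130,300),(324,265)): print((u,v),hsv[v,u])
crop=cv2.resize(im[180:340,130:450],None,fx=2.5,fy=2.5,interpolation=cv2.INTER_CUBIC); cv2.imwrite("pics/crop1.png",crop)
ref=im[292,219].astype(float)
m=(np.linalg.norm(im.astype(float)-ref,axis=2)<28).astype(np.uint8)
n,lab,st,ce=cv2.connectedComponentsWithStats(m)
for i in range(1,n):
    if st[i,4]>60:
        pts=np.argwhere(lab==i)[:,::-1].astype(np.float32)
        r=cv2.minAreaRect(back(c,pts,0.012)[:,:2].astype(np.float32)); print(ce[i].round(1),st[i,4],np.round(r[0],4),np.round(r[1],4),r[2])
```

```text
(219, 226) [ 13 151 140]
(219, 292) [ 13 157 138]
(157, 256) [ 13 158 140]
(130, 300) [ 15 133 161]
(324, 265) [ 13 150 138]
[254.3 148. ] 61 [0.7992 0.1881] [0.0679 0.0308] 26.84258460998535
[324.3 146.1] 69 [0.8068 0.0109] [0.0366 0.015 ] 9.186527252197266
[548.9 195.3] 71 [ 0.6872 -0.5435] [0.0114 0.1731] 8.514966011047363
[511.1 226.4] 128 [ 0.6019 -0.4425] [0.0802 0.0509] 63.31086349487305
[516.  215.3] 63 [ 0.6345 -0.4595] [0.0642 0.0105] 84.48863220214844
[217.7 225.9] 564 [0.598  0.2717] [0.0327 0.1331] 9.863375663757324
[293.9 259. ] 102 [0.5249 0.079 ] [0.0172 0.1467] 76.34833526611328
[401.8 241.6] 113 [ 0.5759 -0.1746] [0.0571 0.0431] 45.25152587890625
[328.3 263.7] 733 [ 0.511  -0.0118] [0.0662 0.1094] 77.07386016845703
[159.4 256.8] 524 [0.5289 0.4006] [0.1288 0.072 ] 71.48137664794922
[352.5 269.8] 443 [ 0.4979 -0.0614] [0.0235 0.11  ] 77.16996002197266
[218.9 291.6] 542 [0.4409 0.2538] [0.1193 0.03  ] 88.16138458251953
[507.9 319. ] 77 [ 0.3976 -0.431 ] [0.0248 0.118 ] 89.34868621826172
[471.7 325. ] 71 [ 0.3755 -0.3411] [0.0339 0.078 ] 82.30557250976562
[133.8 322. ] 89 [0.3642 0.4569] [0.0278 0.0462] 46.81010055541992
[238.8 345.2] 82 [0.3172 0.2012] [0.094 0.007] 5.817895412445068
[393.7 334.5] 186 [ 0.3487 -0.1567] [0.0114 0.1271] 0.7640886902809143
```

View pics/crop1.png

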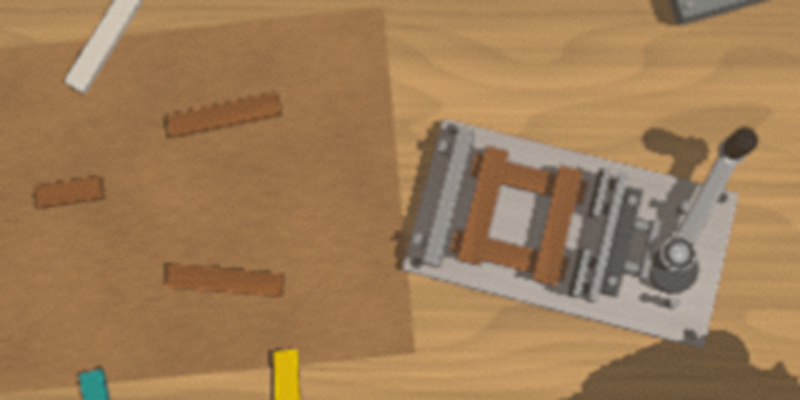

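The close crop shows the two long brown slats, full-size next to the offcut. S1 is at crop (223,115) and S2 at crop (224,280), which give roughly (0.598,0.264) and (0.441,0.254). The offcut is at crop (68,191). The jig is turned about -13°, and the lever grip is at crop (738,143). Next I'll write a move planner and go over the jig for a closer look.

```bash
cat >> h.py <<'E'
def yaw(): 
    x=Rot.from_quat(manip.get_obs()["ee_rot"]).as_matrix()[:,0]; return np.arctan2(x[1],x[0])
def plan(x,y,z,yd,step=45,n=None):
    """rows from the measured pose to TCP (x,y,z), tool x at yaw yd deg; spin>0 lowers yaw"""
    o=manip.get_obs(); p=o["position"].copy(); a=yaw(); T=np.array([x,y,z]); yt=np.radians(yd)
    da=(yt-a+np.pi)%(2*np.pi)-np.pi
    n=n or int(max(np.ceil(np.linalg.norm(T-p)*1000/step),np.ceil(abs(da)/.148),1))
    for i in range(n):
        k=n-i; d=(T-p)/k*1000; s=-round(((yt-a+np.pi)%(2*np.pi)-np.pi)/k,3)
        ex=np.array([np.cos(a),np.sin(a),0]); ey=np.array([np.sin(a),-np.cos(a),0])
        dp=np.round([d@ex,d@ey,-d[2]],1 if k==1 or step<20 else 0)
        p=p+(dp[0]*ex+dp[1]*ey+np.array([0,0,-dp[2]]))/1000; a-=s
        print('{"dp":%s,"spin":%g}'%(dp.tolist(),s),end=",\n" if i%5==4 else ",")
    print()
E
python3 -c "
from h import *
plan(.5,-.09,.405,77)"
```

```text
{"dp":[33.0, -27.0, -0.0],"spin":-0.073},{"dp":[35.0, -25.0, -0.0],"spin":-0.074},{"dp":[37.0, -22.0, -0.0],"spin":-0.073},{"dp":[38.0, -19.0, -0.0],"spin":-0.074},{"dp":[39.0, -16.0, -0.0],"spin":-0.073},
{"dp":[40.0, -14.0, -0.0],"spin":-0.074},{"dp":[41.0, -10.0, -0.0],"spin":-0.073},{"dp":[42.0, -7.0, -0.0],"spin":-0.074},{"dp":[43.0, -4.0, -0.0],"spin":-0.073},{"dp":[43.0, -1.0, -0.0],"spin":-0.074},
{"dp":[43.0, 2.0, -0.0],"spin":-0.073},{"dp":[42.0, 5.0, -0.0],"spin":-0.074},{"dp":[42.0, 7.4, -0.4],"spin":-0.073},
```

>>> arm_command([
  {"dp":[33,-27,0],"spin":-0.073},
  {"dp":[35,-25,0],"spin":-0.074},
  {"dp":[37,-22,0],"spin":-0.073},
  {"dp":[38,-19,0],"spin":-0.074},
  {"dp":[39,-16,0],"spin":-0.073},
], grip=-1)

```text
clock: 0.9
position: [0.3391, -0.389, 0.4049]
ee_rot: [0.929, 0.37, -0.0, 0.0]
ft_force: [1.1, 0.0, 0.2]
grip_width: 0.998
grasp_force: 0.0
```

>>> arm_command([
  {"dp":[40,-14,0],"spin":-0.074},
  {"dp":[41,-10,0],"spin":-0.073},
  {"dp":[42,-7,0],"spin":-0.074},
  {"dp":[43,-4,0],"spin":-0.073},
  {"dp":[43,-1,0],"spin":-0.074},
])

```text
clock: 1.4
position: [0.4406, -0.2015, 0.405]
ee_rot: [0.845, 0.534, 0.0, 0.0]
ft_force: [0.7, -0.4, -0.6]
grip_width: 0.998
grasp_force: 0.0
```

>>> arm_command([
  {"dp":[43,2,0],"spin":-0.073},
  {"dp":[42,5,0],"spin":-0.074},
  {"dp":[42,7,0],"spin":-0.073},
  {"dp":[0,0,0],"spin":0},
  {"dp":[0,0,0],"spin":0},
])

```text
clock: 1.9
position: [0.4998, -0.089, 0.4047]
ee_rot: [0.782, 0.623, -0.0, -0.0]
ft_force: [-0.7, 0.1, 0.1]
grip_width: 1.0
grasp_force: 0.0
```

Run:
```python
from h import *
import pickle
o=manip.get_obs(); print(o["position"],np.degrees(yaw()),o["joint_pos"].round(2),o["joint_velocities"].round(3))
c=cam("wrist"); pickle.dump(c,open("c1.pkl","wb")); im=viewer.camera("wrist"); cv2.imwrite("pics/w1.png",im)
for th in ("jig","lever_grip","jaw","mid_a"): print(th,[(r["score"],np.round(r["position"],3).tolist()) for r in finder.find_in("wrist",th)][:4])
```

```text
[ 0.49979874 -0.08903877  0.40470262] 77.10573444353123 [ 0.63  0.11 -0.57  1.74  0.06  1.31 -0.19] [ 0.029 -0.007  0.039  0.009  0.002  0.001 -0.001]
jig [(0.58, [0.498, -0.082, 0.017])]
lever_grip [(0.65, [0.501, -0.185, 0.048]), (0.4, [0.495, -0.064, 0.038])]
jaw [(0.72, [0.482, -0.102, 0.044]), (0.62, [0.493, -0.089, 0.017])]
mid_a [(0.96, [0.514, 0.009, 0.039]), (0.91, [0.501, -0.06, 0.037])]
```

View pics/w1.png

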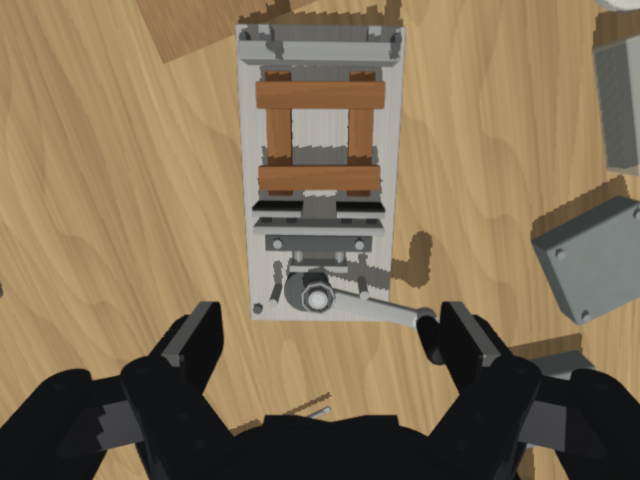

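The wrist view shows the jig upright in the picture. Plate corners are at about (237,26), (404,26), (252,320) and (391,320), mid_b is at (320,95), mid_a at (320,178), and the lever grip at (430,335). Next I fit the jig pose.

```bash
cat >> h.py <<'E'
def J2W(j,P):
    P=np.atleast_2d(np.array(P,float)); c,s=np.cos(j[2]),np.sin(j[2])
    return np.c_[j[0]+c*P[:,0]-s*P[:,1], j[1]+s*P[:,0]+c*P[:,1], P[:,2]]
E
python3 - <<'E'
from h import *
import pickle
from scipy.optimize import least_squares
c=pickle.load(open("c1.pkl","rb")); im=cv2.imread("pics/w1.png")
px=np.array([(237,26),(404,26),(252,320),(391,320)],float)
g=cv2.cvtColor(im,cv2.COLOR_BGR2GRAY)
P=np.array([(-75,95,15),(75,95,15),(-75,-195,15),(75,-195,15)])/1000
print(back(c,px,.015).round(4).tolist())
f=least_squares(lambda j:(proj(c,J2W(j,P))-px).ravel(),[.5,-.03,-.23]); print(f.x,np.degrees(f.x[2]),f.fun.round(1))
def slat(cx,cy,zt,along):
    l,w=(55,11) if along=="x" else (11,55)
    return np.array([(cx-l,cy-w,zt),(cx+l,cy-w,zt),(cx+l,cy+w,zt),(cx-l,cy+w,zt)])/1000
np.save("jig.npy",f.x)
big=cv2.resize(im[0:360,200:480],None,fx=2,fy=2,interpolation=cv2.INTER_CUBIC)
def draw(q,col): cv2.polylines(big,[np.round((q-[200,0])*2).astype(int)],True,col,1)
draw(proj(c,J2W(f.x,P[[0,1,3,2]])),(255,0,0))
for s in (slat(0,36,39,"x"),slat(0,-36,39,"x")): draw(proj(c,J2W(f.x,s)),(0,255,0))
draw(proj(c,J2W(f.x,np.array([(-65,61,49),(65,61,49)])/1000)),(0,0,255))
draw(proj(c,J2W(f.x,np.array([(-60,-61,49),(60,-61,49)])/1000)),(0,0,255))
a=np.radians(-15); g0=np.array([.11*np.cos(a),-.147+.11*np.sin(a),.105]); 
draw(proj(c,J2W(f.x,g0+[[.012*np.cos(t),.012*np.sin(t),0] for t in np.linspace(0,6.28,20)])),(0,255,255))
print("grip",J2W(f.x,g0)); cv2.imwrite("pics/w1fit.png",cv2.resize(big,(467,600)) if 0 else big[:600])
E
```

```text
[[0.455, 0.0804, 0.015], [0.5968, 0.0478, 0.015], [0.3865, -0.1991, 0.015], [0.5347, -0.2329, 0.015]]
[ 0.50447051 -0.02777864 -0.22818148] -13.073835650123506 [-2.7 -1.   2.5 -0.6  1.1  1.2 -0.9  1.7]
grip [[ 0.56827575 -0.2227353   0.105     ]]
```

View pics/w1fit.png

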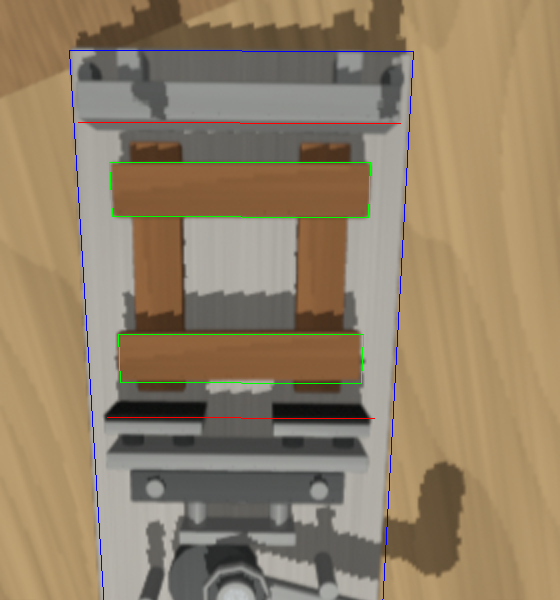

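The overlay agrees with the plate (blue), both mid slats (green) and the fence and jaw faces (red). The jig is therefore at (0.5045, -0.0278), -13.07°. Now over the slats.

```bash
python3 -c "
from h import *
plan(.52,.27,.35,93)"
```

```text
{"dp":[40.0, -7.0, 6.0],"spin":-0.031},{"dp":[40.0, -6.0, 6.0],"spin":-0.031},{"dp":[40.0, -4.0, 6.0],"spin":-0.031},{"dp":[40.0, -3.0, 6.0],"spin":-0.031},{"dp":[40.0, -2.0, 6.0],"spin":-0.032},
{"dp":[40.0, -1.0, 6.0],"spin":-0.031},{"dp":[40.0, 1.0, 6.0],"spin":-0.032},{"dp":[40.0, 2.0, 6.0],"spin":-0.031},{"dp":[40.0, 2.9, 6.7],"spin":-0.032},
```

>>> arm_command([
  {"dp":[40,-7,6],"spin":-0.031},
  {"dp":[40,-6,6],"spin":-0.031},
  {"dp":[40,-4,6],"spin":-0.031},
  {"dp":[40,-3,6],"spin":-0.031},
  {"dp":[40,-2,6],"spin":-0.032},
])

```text
clock: 2.65
position: [0.5107, 0.1119, 0.3747]
ee_rot: [0.732, 0.681, 0.0, 0.0]
ft_force: [0.5, -0.6, -0.1]
grip_width: 1.0
grasp_force: 0.0
```

>>> arm_command([
  {"dp":[40,-1,6],"spin":-0.031},
  {"dp":[40,1,6],"spin":-0.032},
  {"dp":[40,2,6],"spin":-0.031},
  {"dp":[40,3,7],"spin":-0.032},
  {"dp":[0,0,0],"spin":0},
])

```text
clock: 3.15
position: [0.518, 0.2758, 0.3488]
ee_rot: [0.685, 0.729, 0.0, -0.002]
ft_force: [-0.9, -0.2, 0.4]
grip_width: 0.999
grasp_force: 0.0
```

>>> arm_command([
  {"dp":[0,0,0],"spin":0},
])

```text
clock: 3.25
position: [0.5196, 0.2713, 0.3492]
ee_rot: [0.687, 0.727, -0.0, -0.0]
ft_force: [-0.1, -1.0, -0.1]
grip_width: 1.002
grasp_force: 0.0
```

Run:
```python
from h import *
import pickle
o=manip.get_obs(); print(o["position"],np.degrees(yaw()),o["joint_pos"].round(2))
c=cam("wrist"); pickle.dump(c,open("c2.pkl","wb")); im=viewer.camera("wrist"); cv2.imwrite("pics/w2.png",im)
```

```text
[0.51961365 0.27130001 0.34923774] 93.18925687319232 [ 0.08  0.39 -0.8   1.61  0.29  1.27 -0.71]
```

View pics/w2.png

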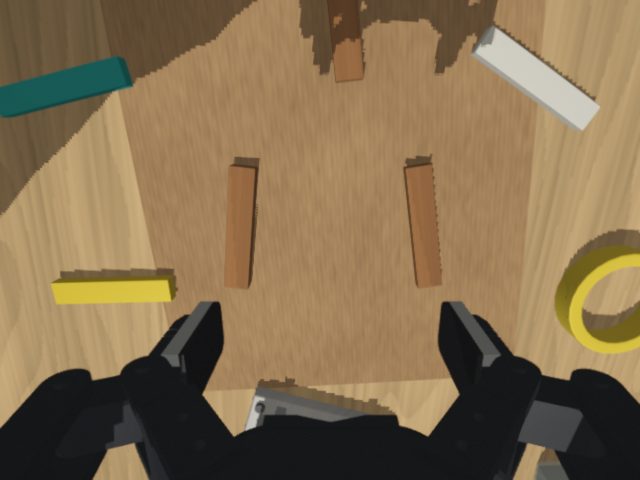

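Wrist view: the left slat S2 is at (240,227), the right slat S1 at (423,226), the offcut at the top (347,40), and the teal, yellow and white look-alikes are off to the sides. I fit both slats by their silhouettes.

```bash
cat >> h.py <<'E'
def fit(c,im,uv,g,L=.110):
    from scipy.optimize import minimize
    hsv=cv2.cvtColor(im,cv2.COLOR_BGR2HSV).astype(float); u,v=uv
    roi=np.zeros(im.shape[:2],np.uint8); roi[v-85:v+85,u-45:u+45]=1
    m=((hsv[...,0]<13)&(hsv[...,1]>130)&(roi>0)).astype(np.uint8)
    n,lab,st,_=cv2.connectedComponentsWithStats(m); m=(lab==1+st[1:,4].argmax()).astype(float)
    B=np.array([(sx*L/2,sy*.011,z) for sx in(-1,1) for sy in(-1,1) for z in(0,.012)])
    def cost(j):
        h=cv2.convexHull(proj(c,J2W(j,B)).astype(np.float32)); k=np.zeros(m.shape,np.uint8)
        cv2.fillConvexPoly(k,np.round(h*16).astype(np.int32),1,cv2.LINE_8,4); return -(k*m).sum()/np.maximum(k,m).sum()
    r=minimize(cost,g,method="Nelder-Mead",options=dict(initial_simplex=np.array(g)+np.vstack([[0,0,0],np.diag([.008,.008,.08])]),maxiter=300))
    return r.x,-r.fun,m.sum()
E
python3 - <<'E'
from h import *
import pickle
c=pickle.load(open("c2.pkl","rb")); im=cv2.imread("pics/w2.png")
hsv=cv2.cvtColor(im,cv2.COLOR_BGR2HSV); print(hsv[227,240],hsv[226,423],hsv[226,330],hsv[300,330])
for uv,a in (((423,226),100),((240,227),88)):
    g=list(back(c,uv,.012)[0][:2])+[np.radians(a)]; print(np.round(g,4)); x,iou,n=fit(c,im,uv,g); print(x.round(4),np.degrees(x[2]),iou,n)
E
```

```text
[ 14 144 149] [ 14 144 149] [ 16 112 161] [ 17 111 170]
[0.5992 0.2644 1.7453]Traceback (most recent call last):
  File "<stdin>", line 6, in <module>
  File "h.py", line 42, in fit
    n,lab,st,_=cv2.connectedComponentsWithStats(m); m=(lab==1+st[1:,4].argmax()).astype(float)
                                                              ~~~~~~~~~~~~~~~^^
ValueError: attempt to get argmax of an empty sequence
```

```bash
sed -i 's/(hsv\[...,0\]<13)&(hsv\[...,1\]>130)/(hsv[...,1]>128)\&(hsv[...,2]>95)/' h.py
python3 - <<'E'
from h import *
import pickle
c=pickle.load(open("c2.pkl","rb")); im=cv2.imread("pics/w2.png")
for uv,a in (((423,226),100),((240,227),88)):
    g=list(back(c,uv,.012)[0][:2])+[np.radians(a)]; x,iou,n=fit(c,im,uv,g); print(x.round(4),np.degrees(x[2]),iou,n)
    np.save("s%d.npy"%(1 if uv[0]>300 else 2),x)
plan(.598,.264,.24,96)
E
```

```text
[0.6007 0.2606 1.7884] 102.46915246766825 0.9179415855354659 3301.0
[0.4397 0.2502 1.4923] 85.5045287661479 0.8530884808013356 3069.0
{"dp":[-3.0, 26.0, 36.0],"spin":-0.017},{"dp":[-4.0, 26.0, 37.0],"spin":-0.017},{"dp":[-4.6, 25.3, 36.5],"spin":-0.017},
```

Run:
```python
from h import *
import pickle
c=pickle.load(open("c2.pkl","rb")); 
for px in ([(405,167),(432,164),(441,285),(417,287)],[(231,166),(257,166),(249,287),(224,287)]):
    P=back(c,px,.012)[:,:2]; d=(P[0]+P[1]-P[2]-P[3])/2
    print(P.mean(0).round(4),np.degrees(np.arctan2(d[1],d[0])),np.linalg.norm(d),np.linalg.norm(P[0]-P[1]),np.linalg.norm(P[3]-P[2]))
plan(.600,.2605,.181,100,step=40)
```

```text
[0.6004 0.2621] 102.16869634650811 0.10922574969215287 0.022183235953912032 0.02175028000894828
[0.4418 0.2525] 85.70294279837603 0.10950422862288986 0.021423817736550037 0.02278309076263046
{"dp":[-3.0, 16.0, 34.0],"spin":-0.024},{"dp":[-3.0, 16.0, 34.0],"spin":-0.024},{"dp":[-4.0, 16.0, 33.0],"spin":-0.024},{"dp":[-4.0, 15.0, 34.0],"spin":-0.024},{"dp":[-3.7, 15.5, 33.5],"spin":-0.025},
```

```bash
python3 -c "
from h import *
plan(.6004,.262,.190,102.3,n=5)"
```

```text
{"dp":[-2.0, 16.0, 32.0],"spin":-0.032},{"dp":[-3.0, 16.0, 32.0],"spin":-0.032},{"dp":[-4.0, 16.0, 32.0],"spin":-0.032},{"dp":[-4.0, 15.0, 32.0],"spin":-0.033},{"dp":[-4.5, 15.7, 31.5],"spin":-0.032},
```

>>> arm_command([
  {"dp":[-2,16,32],"spin":-0.032},
  {"dp":[-3,16,32],"spin":-0.032},
  {"dp":[-4,16,32],"spin":-0.032},
  {"dp":[-4,15,32],"spin":-0.033},
  {"dp":[-4.5,15.5,31.5],"spin":-0.032},
])

```text
clock: 3.8
position: [0.6012, 0.2604, 0.1892]
ee_rot: [0.628, 0.779, -0.0, 0.001]
ft_force: [0.1, -0.2, 0.2]
grip_width: 1.001
grasp_force: 0.0
```

>>> arm_command([
  {"dp":[0,0,0],"spin":0},
  {"dp":[0,0,0],"spin":0},
])

```text
clock: 4.0
position: [0.6001, 0.2617, 0.1906]
ee_rot: [0.628, 0.778, -0.0, -0.0]
ft_force: [0.5, 0.5, 2.1]
grip_width: 0.999
grasp_force: 0.0
```

```bash
python3 -c "
from h import *
print(manip.get_obs()['position'],np.degrees(yaw()))
plan(.6004,.262,.175,102.3,n=2,step=10)"
```

```text
[0.60008881 0.26169635 0.19062062] 102.19786647552593
{"dp":[0.1, 0.2, 7.8],"spin":-0.001},{"dp":[0.1, 0.2, 7.8],"spin":-0.001},
```

>>> arm_command([
  {"dp":[0,0,8],"spin":0},
  {"dp":[0,0,7.5],"spin":0},
  {"dp":[0,0,0],"spin":0},
])

```text
clock: 4.3
position: [0.5993, 0.2629, 0.1745]
ee_rot: [0.627, 0.779, -0.0, 0.0]
ft_force: [0.5, 0.3, -0.3]
grip_width: 0.999
grasp_force: 0.0
```

>>> arm_command([
  {"dp":[0,0,0],"spin":0},
  {"dp":[0,0,0],"spin":0},
  {"dp":[0,0,0],"spin":0},
  {"dp":[0,0,0],"spin":0},
  {"dp":[0,0,0],"spin":0},
], grip=1, newtons=30)

```text
clock: 4.8
position: [0.6, 0.2631, 0.1751]
ee_rot: [0.627, 0.779, 0.0, 0.0]
ft_force: [0.1, -0.2, -0.7]
grip_width: 0.246
grasp_force: 29.9
```

>>> arm_command([
  {"dp":[0,0,0],"spin":0},
  {"dp":[0,0,0],"spin":0},
  {"dp":[0,0,0],"spin":0},
])

```text
clock: 5.1
position: [0.5999, 0.2632, 0.175]
ee_rot: [0.627, 0.779, 0.0, 0.0]
ft_force: [-0.2, 0.2, 3.3]
grip_width: 0.244
grasp_force: 30.4
```

Run:
```python
from h import *
j=np.load("jig.npy"); print(J2W(j,[(.038,.001,0),(-.038,.001,0)]))
t=J2W(j,[(.038,.001,.26)])[0]; plan(*t,76.93,n=10)
```

```text
[[ 0.54171173 -0.03540041  0.        ]
 [ 0.4676817  -0.01820872  0.        ]]
{"dp":[-28.0, -12.0, -9.0],"spin":0.044},{"dp":[-28.0, -11.0, -8.0],"spin":0.044},{"dp":[-29.0, -10.0, -9.0],"spin":0.045},{"dp":[-29.0, -8.0, -8.0],"spin":0.044},{"dp":[-30.0, -7.0, -9.0],"spin":0.045},
{"dp":[-30.0, -6.0, -8.0],"spin":0.044},{"dp":[-30.0, -4.0, -9.0],"spin":0.045},{"dp":[-30.0, -3.0, -8.0],"spin":0.044},{"dp":[-30.0, -1.0, -9.0],"spin":0.045},{"dp":[-31.0, -0.5, -8.0],"spin":0.044},
```

>>> arm_command([
  {"dp":[0,0,-15],"spin":0},
  {"dp":[0,0,-30],"spin":0},
  {"dp":[-28,-12,-20],"spin":0.044},
  {"dp":[-28,-11,-20],"spin":0.044},
  {"dp":[-29,-10,0],"spin":0.045},
])

```text
clock: 5.6
position: [0.5821, 0.1735, 0.2634]
ee_rot: [0.678, 0.735, 0.002, 0.001]
ft_force: [0.4, -0.6, -0.2]
grip_width: 0.244
grasp_force: 29.9
```

>>> arm_command([
  {"dp":[-29,-8,0],"spin":0.044},
  {"dp":[-30,-7,0],"spin":0.045},
  {"dp":[-30,-6,0],"spin":0.044},
  {"dp":[-30,-4,0],"spin":0.045},
  {"dp":[-30,-3,0],"spin":0.044},
])

```text
clock: 6.1
position: [0.5525, 0.0234, 0.2605]
ee_rot: [0.755, 0.656, 0.0, 0.0]
ft_force: [0.0, 0.0, -0.6]
grip_width: 0.249
grasp_force: 29.9
```

>>> arm_command([
  {"dp":[-30,-1,0],"spin":0.045},
  {"dp":[-31,-0.5,0],"spin":0.044},
  {"dp":[0,0,0],"spin":0},
  {"dp":[0,0,0],"spin":0},
])

```text
clock: 6.5
position: [0.5415, -0.0359, 0.2604]
ee_rot: [0.783, 0.622, 0.0, 0.0]
ft_force: [0.5, 1.0, -0.5]
grip_width: 0.245
grasp_force: 29.9
```

Run:
```python
from h import *
import pickle
o=manip.get_obs(); print(o["position"],np.degrees(yaw()),o["grip_width"],o["joint_pos"].round(2))
c=cam("wrist"); pickle.dump(c,open("c3.pkl","wb")); im=viewer.camera("wrist"); cv2.imwrite("pics/w3.png",im)
j=np.load("jig.npy"); t=J2W(j,[(.038,.001,.222)])[0]; plan(*t,76.93,n=3,step=10)
```

```text
[ 0.54149483 -0.03587693  0.26040545] 76.87815246224183 0.24496635576345446 [ 0.55  0.36 -0.66  1.82  0.25  1.05 -0.44]
{"dp":[-0.2, 0.1, 12.8],"spin":0},{"dp":[-0.2, 0.1, 12.8],"spin":0},{"dp":[-0.1, 0.0, 12.7],"spin":0.001},
```

View pics/w3.png

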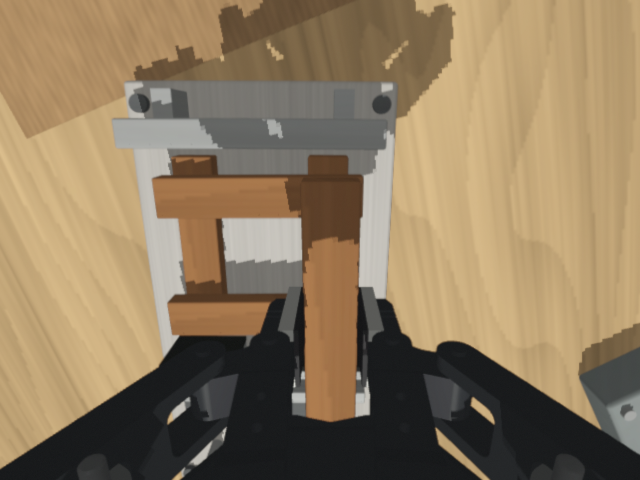

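The picture shows the slat held between the fingers, with its far end at (331,180) and near end at (330,420), above base_b. I'll compare that with where a level, centred slat should project.

Run:
```python
from h import *
import pickle
c=pickle.load(open("c3.pkl","rb")); j=[.5415,-.0359,np.radians(-13.12)]
zb=.2604-.175
for dy in (-.001,): print(proj(c,J2W(j,[(sx*.011,dy+sy*.055,zb+z) for z in (0,.012) for sy in (1,-1) for sx in (-1,1)])).round(0).tolist())
```

```text
[[302.0, 176.0], [358.0, 176.0], [307.0, 406.0], [353.0, 406.0], [299.0, 181.0], [360.0, 181.0], [305.0, 426.0], [354.0, 426.0]]
```

>>> arm_command([
  {"dp":[-0.5,0.2,15],"spin":0},
  {"dp":[0,0,15],"spin":0},
  {"dp":[0,0,8],"spin":0},
  {"dp":[0,0,4],"spin":0},
  {"dp":[0,0,4],"spin":0},
])

```text
clock: 7.05
position: [0.5418, -0.0357, 0.2136]
ee_rot: [0.783, 0.622, -0.0, -0.0]
ft_force: [-13.6, -1.2, 29.8]
grip_width: 0.249
grasp_force: 32.9
```

>>> arm_command([
  {"dp":[0,0,0],"spin":0},
  {"dp":[0,0,0.5],"spin":0},
])

```text
clock: 7.25
position: [0.5421, -0.0358, 0.2137]
ee_rot: [0.783, 0.622, 0.0, 0.0]
ft_force: [-1.2, 0.3, 6.4]
grip_width: 0.246
grasp_force: 31.0
```

Run:
```python
from h import *
o=manip.get_obs(); print(o["position"],np.degrees(yaw()),o["ft_force"])
j=np.load("jig.npy"); t=J2W(j,[(.038,.001,.214)])[0]; plan(*t,76.93,n=1,step=10)
```

```text
[ 0.54210139 -0.035819    0.21369555] 76.94746471785326 [-1.16622788  0.32013409  6.43002108]
{"dp":[0.3, -0.5, -0.3],"spin":0},
```

>>> arm_command([
  {"dp":[0,0,0],"spin":0},
  {"dp":[0,0,0],"spin":0},
  {"dp":[0,0,0],"spin":0},
  {"dp":[0,0,0],"spin":0},
], grip=-1)

```text
clock: 7.65
position: [0.5416, -0.036, 0.2131]
ee_rot: [0.783, 0.622, -0.0, -0.0]
ft_force: [-0.3, 0.7, -0.3]
grip_width: 0.911
grasp_force: 0.0
```

>>> arm_command([
  {"dp":[0,0,-10],"spin":0},
  {"dp":[0,0,-25],"spin":0},
  {"dp":[0,0,-30],"spin":0},
])

```text
clock: 7.95
position: [0.5413, -0.0359, 0.2789]
ee_rot: [0.783, 0.622, -0.0, -0.001]
ft_force: [0.9, 0.7, 0.5]
grip_width: 1.002
grasp_force: 0.0
```

Run:
```python
from h import *
o=manip.get_obs(); print(o["position"],o["grip_width"],o["clock"])
plan(.4418,.2525,.205,85.7,n=10)
```

```text
[ 0.54129451 -0.03590186  0.27885755] 1.0023274166193958 7.95
{"dp":[26.0, -16.0, 7.0],"spin":-0.015},{"dp":[26.0, -16.0, 7.0],"spin":-0.015},{"dp":[26.0, -15.0, 7.0],"spin":-0.015},{"dp":[27.0, -15.0, 8.0],"spin":-0.015},{"dp":[27.0, -15.0, 7.0],"spin":-0.015},
{"dp":[27.0, -14.0, 8.0],"spin":-0.016},{"dp":[27.0, -14.0, 7.0],"spin":-0.015},{"dp":[27.0, -13.0, 8.0],"spin":-0.016},{"dp":[28.0, -13.0, 7.0],"spin":-0.015},{"dp":[27.7, -12.9, 7.9],"spin":-0.016},
```

>>> arm_command([
  {"dp":[26,-16,0],"spin":-0.015},
  {"dp":[26,-16,0],"spin":-0.015},
  {"dp":[26,-15,0],"spin":-0.015},
  {"dp":[27,-15,8],"spin":-0.015},
  {"dp":[27,-15,8],"spin":-0.015},
])

```text
clock: 8.45
position: [0.4918, 0.1097, 0.263]
ee_rot: [0.759, 0.651, 0.001, 0.001]
ft_force: [0.4, 0.2, -0.6]
grip_width: 1.0
grasp_force: 0.0
```

>>> arm_command([
  {"dp":[27,-14,10],"spin":-0.016},
  {"dp":[27,-14,12],"spin":-0.015},
  {"dp":[27,-13,12],"spin":-0.016},
  {"dp":[28,-13,12],"spin":-0.015},
  {"dp":[27.5,-13,12],"spin":-0.016},
])

```text
clock: 8.95
position: [0.4419, 0.2534, 0.2045]
ee_rot: [0.733, 0.68, 0.0, 0.0]
ft_force: [0.1, 0.7, 0.0]
grip_width: 1.0
grasp_force: 0.0
```

>>> arm_command([
  {"dp":[0,0,0],"spin":0},
  {"dp":[0,0,0],"spin":0},
])

```text
clock: 9.15
position: [0.442, 0.2527, 0.2046]
ee_rot: [0.733, 0.681, -0.0, 0.0]
ft_force: [0.2, -1.0, -0.1]
grip_width: 1.0
grasp_force: 0.0
```

Run:
```python
from h import *
o=manip.get_obs(); print(o["position"],o["grip_width"],o["clock"],o["joint_pos"].round(2))
plan(.4418,.2525,.175,85.7,n=4,step=10)
```

```text
[0.44203315 0.25268705 0.20455937] 1.0004935004747495 9.15 [ 0.09  0.41 -0.8   1.93  0.37  0.94 -0.96]
{"dp":[-0.1, -0.1, 7.4],"spin":0},{"dp":[-0.0, -0.0, 7.4],"spin":0},{"dp":[-0.1, -0.1, 7.4],"spin":0.001},{"dp":[-0.0, -0.0, 7.4],"spin":0},
```

>>> arm_command([
  {"dp":[0,0,10],"spin":0},
  {"dp":[0,0,10],"spin":0},
  {"dp":[0,0,6],"spin":0},
  {"dp":[0,0,3.5],"spin":0},
  {"dp":[0,0,0],"spin":0},
])

```text
clock: 9.65
position: [0.4421, 0.2519, 0.1741]
ee_rot: [0.733, 0.68, -0.0, -0.0]
ft_force: [-0.2, 0.5, 0.3]
grip_width: 1.0
grasp_force: 0.0
```

>>> arm_command([
  {"dp":[0,0,0],"spin":0},
  {"dp":[0,0,0],"spin":0},
  {"dp":[0,0,0],"spin":0},
  {"dp":[0,0,0],"spin":0},
  {"dp":[0,0,0],"spin":0},
], grip=1, newtons=30)

```text
clock: 10.15
position: [0.4423, 0.2523, 0.175]
ee_rot: [0.733, 0.68, 0.0, 0.0]
ft_force: [-0.4, -0.3, 1.2]
grip_width: 0.245
grasp_force: 30.1
```

>>> arm_command([
  {"dp":[0,0,0],"spin":0},
  {"dp":[0,0,0],"spin":0},
])

```text
clock: 10.35
position: [0.4423, 0.2523, 0.175]
ee_rot: [0.733, 0.68, 0.0, 0.0]
ft_force: [0.5, -0.2, 5.0]
grip_width: 0.247
grasp_force: 30.6
```

Run:
```python
from h import *
o=manip.get_obs(); print(o["position"],o["grip_width"],o["clock"],np.degrees(yaw()))
j=np.load("jig.npy"); t=J2W(j,[(-.038,0,.26)])[0]; print(t); plan(*t,76.93,n=10)
```

```text
[0.44232869 0.25233249 0.17496207] 0.24706331644269064 10.35 85.70329065241008
[ 0.46745549 -0.0191828   0.26      ]
{"dp":[-27.0, 5.0, -9.0],"spin":0.015},{"dp":[-27.0, 5.0, -8.0],"spin":0.015},{"dp":[-27.0, 5.0, -9.0],"spin":0.015},{"dp":[-27.0, 6.0, -8.0],"spin":0.015},{"dp":[-26.0, 6.0, -9.0],"spin":0.016},
{"dp":[-26.0, 7.0, -8.0],"spin":0.015},{"dp":[-26.0, 7.0, -9.0],"spin":0.016},{"dp":[-26.0, 7.0, -8.0],"spin":0.015},{"dp":[-27.0, 8.0, -9.0],"spin":0.016},{"dp":[-25.9, 7.6, -8.0],"spin":0.015},
```

>>> arm_command([
  {"dp":[0,0,-15],"spin":0},
  {"dp":[0,0,-30],"spin":0},
  {"dp":[-27,5,-20],"spin":0.015},
  {"dp":[-27,5,-20],"spin":0.015},
  {"dp":[-27,5,0],"spin":0.015},
])

```text
clock: 10.85
position: [0.4504, 0.1701, 0.2628]
ee_rot: [0.748, 0.664, 0.002, 0.001]
ft_force: [0.8, -0.8, -1.0]
grip_width: 0.247
grasp_force: 30.0
```

>>> arm_command([
  {"dp":[-27,6,0],"spin":0.015},
  {"dp":[-26,6,0],"spin":0.016},
  {"dp":[-26,7,0],"spin":0.015},
  {"dp":[-26,7,0],"spin":0.016},
  {"dp":[-26,7,0],"spin":0.015},
])

```text
clock: 11.35
position: [0.4627, 0.0348, 0.2606]
ee_rot: [0.773, 0.634, 0.0, 0.0]
ft_force: [0.6, -0.2, -0.6]
grip_width: 0.246
grasp_force: 30.0
```

>>> arm_command([
  {"dp":[-27,8,0],"spin":0.016},
  {"dp":[-26,7.5,0],"spin":0.015},
  {"dp":[0,0,0],"spin":0},
  {"dp":[0,0,0],"spin":0},
])

```text
clock: 11.75
position: [0.4671, -0.0194, 0.2603]
ee_rot: [0.783, 0.622, 0.0, 0.0]
ft_force: [-0.0, 0.2, -0.1]
grip_width: 0.245
grasp_force: 30.0
```

Run:
```python
from h import *
import pickle
o=manip.get_obs(); print(o["position"],np.degrees(yaw()),o["grip_width"],o["joint_pos"].round(2))
c=cam("wrist"); pickle.dump(c,open("c4.pkl","wb")); im=viewer.camera("wrist")
j=np.load("jig.npy"); t=J2W(j,[(-.038,0,.214)])[0]; plan(*t,76.93,n=4,step=10)
p=o["position"]; jj=[p[0],p[1],yaw()-np.pi/2]; zb=p[2]-.175
def draw(q,col): cv2.polylines(im,[np.round(q).astype(int)],True,col,1)
R=lambda cx,cy,z:[(cx-.011,cy-.055,z),(cx+.011,cy-.055,z),(cx+.011,cy+.055,z),(cx-.011,cy+.055,z)]
draw(proj(c,J2W(jj,R(0,0,zb+.012))),(0,255,0)); draw(proj(c,J2W(j,R(.038,0,.051))),(255,0,0))
cv2.imwrite("pics/w4.png",im)
```

```text
[ 0.46711212 -0.01939246  0.26026057] 76.88715154372949 0.24535153606186397 [ 0.6   0.19 -0.7   2.    0.15  1.   -0.4 ]
{"dp":[-0.1, 0.1, 11.6],"spin":0},{"dp":[-0.1, 0.1, 11.5],"spin":0},{"dp":[-0.1, 0.1, 11.6],"spin":0},{"dp":[-0.1, 0.1, 11.5],"spin":0.001},
```

View pics/w4.png

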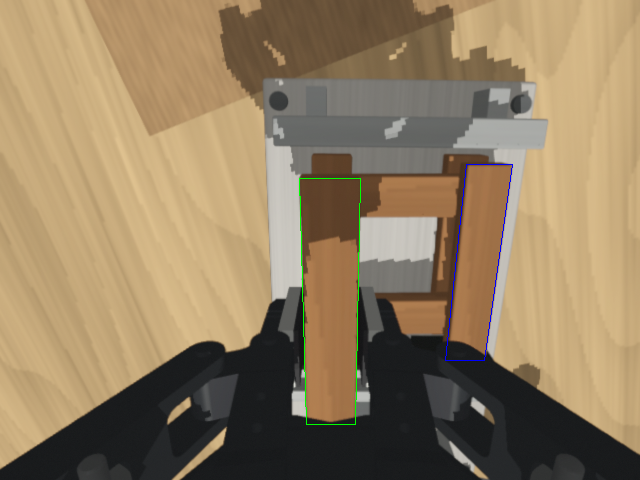

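The held slat sits where predicted (green), and the first slat sits on seat_b (blue). I lower the second one.

>>> arm_command([
  {"dp":[-0.4,0.2,15],"spin":0},
  {"dp":[0,0,15],"spin":0},
  {"dp":[0,0,9],"spin":0},
  {"dp":[0,0,4],"spin":0},
  {"dp":[0,0,2.5],"spin":0},
])

```text
clock: 12.3
position: [0.4674, -0.0192, 0.2142]
ee_rot: [0.783, 0.622, 0.0, -0.0]
ft_force: [0.3, 0.2, 0.4]
grip_width: 0.245
grasp_force: 30.0
```

>>> arm_command([
  {"dp":[0,0,0.5],"spin":0},
  {"dp":[0,0,0],"spin":0},
])

```text
clock: 12.5
position: [0.4675, -0.0196, 0.2141]
ee_rot: [0.783, 0.622, 0.0, 0.0]
ft_force: [-0.7, -0.0, 0.2]
grip_width: 0.246
grasp_force: 30.0
```

>>> arm_command([
  {"dp":[0,0,0],"spin":0},
  {"dp":[0,0,0],"spin":0},
  {"dp":[0,0,0],"spin":0},
], grip=-0.3)

```text
clock: 12.8
position: [0.4674, -0.0198, 0.2139]
ee_rot: [0.783, 0.622, 0.0, 0.0]
ft_force: [0.1, 0.1, -1.1]
grip_width: 0.652
grasp_force: 0.0
```

>>> arm_command([
  {"dp":[0,0,-10],"spin":0},
  {"dp":[0,0,-20],"spin":0},
  {"dp":[0,0,-25],"spin":0},
  {"dp":[0,0,-25],"spin":0},
  {"dp":[0,0,-25],"spin":0},
])

```text
clock: 13.3
position: [0.4672, -0.0195, 0.3205]
ee_rot: [0.783, 0.622, 0.0, 0.0]
ft_force: [-0.6, -0.6, -0.1]
grip_width: 0.653
grasp_force: 0.0
```

Run:
```python
from h import *
o=manip.get_obs(); print(o["position"],o["grip_width"],o["clock"],np.degrees(yaw()))
j=np.load("jig.npy"); a=np.radians(-15)
g=J2W(j,[(.11*np.cos(a),-.147+.11*np.sin(a),.33),(0,-.147,0)]); print(g)
print("side grip",[(r["score"],np.round(r["position"],3).tolist()) for r in (viewer.camera("side") is None or finder.find_in("side","lever_grip"))][:3])
plan(*(g[0]+[-.05,-.05,0]),110)
```

```text
[ 0.46716043 -0.01953908  0.32046603] 0.6526857654522283 13.3 76.95827877653366
[[ 0.56827575 -0.2227353   0.33      ]
 [ 0.47121815 -0.17096831  0.        ]]
side grip [(0.56, [0.444, -0.166, 0.036]), (0.47, [0.486, -0.097, 0.049])]
{"dp":[-39.0, 18.0, -1.0],"spin":-0.096},{"dp":[-41.0, 14.0, -1.0],"spin":-0.096},{"dp":[-42.0, 10.0, -1.0],"spin":-0.096},{"dp":[-43.0, 6.0, -1.0],"spin":-0.096},{"dp":[-43.0, 1.0, -2.0],"spin":-0.096},
{"dp":[-42.3, -2.6, -1.5],"spin":-0.097},
```

Run:
```python
from h import *
import pickle
c=pickle.load(open("c1.pkl","rb")); j=np.load("jig.npy"); a=np.radians(-15)
g=(.11*np.cos(a),-.147+.11*np.sin(a)); print("grip top/foot px",proj(c,J2W(j,[(*g,.105),(*g,.05)])).round(0).tolist())
cv2.imwrite("pics/chk.png",np.hstack([cv2.imread("pics/w1.png")[240:380,360:480]]))
plan(*J2W(j,[(*g,.33)])[0],151.9)
```

```text
grip top/foot px [[444.0, 356.0], [428.0, 322.0]]
{"dp":[-19.0, 16.0, -1.0],"spin":-0.145},{"dp":[-22.0, 13.0, -1.0],"spin":-0.145},{"dp":[-23.0, 10.0, -1.0],"spin":-0.145},{"dp":[-24.0, 6.0, -1.0],"spin":-0.146},{"dp":[-25.0, 3.0, -1.0],"spin":-0.145},
{"dp":[-25.0, -1.0, -1.0],"spin":-0.146},{"dp":[-25.0, -5.0, -0.0],"spin":-0.145},{"dp":[-24.0, -9.0, -1.0],"spin":-0.146},{"dp":[-22.3, -11.5, -0.5],"spin":-0.145},
```

>>> arm_command([
  {"dp":[-19,16,0],"spin":-0.145},
  {"dp":[-22,13,0],"spin":-0.145},
  {"dp":[-23,10,0],"spin":-0.145},
  {"dp":[-24,6,0],"spin":-0.146},
  {"dp":[-25,3,0],"spin":-0.145},
])

```text
clock: 13.9
position: [0.5236, -0.1327, 0.3187]
ee_rot: [0.508, 0.861, -0.0, -0.0]
ft_force: [0.7, 0.2, -0.5]
grip_width: 0.645
grasp_force: 0.0
```

>>> arm_command([
  {"dp":[-25,-1,0],"spin":-0.146},
  {"dp":[-25,-5,0],"spin":-0.145},
  {"dp":[-24,-9,0],"spin":-0.146},
  {"dp":[-22,-11.5,0],"spin":-0.145},
  {"dp":[0,0,0],"spin":0},
])

```text
clock: 14.4
position: [0.5671, -0.2266, 0.318]
ee_rot: [0.243, 0.97, -0.0, -0.0]
ft_force: [-1.2, 0.2, -0.3]
grip_width: 0.653
grasp_force: 0.0
```

Run:
```python
from h import *
import pickle
o=manip.get_obs(); print(o["position"],np.degrees(yaw()),o["joint_pos"].round(2))
c=cam("wrist"); im=viewer.camera("wrist")
j=np.load("jig.npy"); a=np.radians(-15); g=(.11*np.cos(a),-.147+.11*np.sin(a))
def draw(q,col): cv2.polylines(im,[np.round(q).astype(int)],True,col,1)
for z,col in ((.105,(0,255,0)),(.05,(0,0,255))): draw(proj(c,J2W(j,[(g[0]+.012*np.cos(t),g[1]+.012*np.sin(t),z) for t in np.linspace(0,6.28,24)])),col)
R=lambda cx,cy,z:[(cx-.011,cy-.055,z),(cx+.011,cy-.055,z),(cx+.011,cy+.055,z),(cx-.011,cy+.055,z)]
for s in (-.038,.038): draw(proj(c,J2W(j,R(s,0,.051))),(255,0,0))
cv2.imwrite("pics/w5.png",im)
plan(*J2W(j,[(*g,.232)])[0],151.9,n=4,step=15)
```

```text
[ 0.56710353 -0.22663036  0.31799545] 151.90484230298202 [ 0.86  0.45 -0.71  1.58  0.31  1.22  1.17]
{"dp":[-0.1, 0.5, 21.5],"spin":-0.001},{"dp":[-0.1, 0.5, 21.5],"spin":-0.001},{"dp":[-0.1, 0.6, 21.5],"spin":-0},{"dp":[-0.1, 0.5, 21.6],"spin":-0.001},
```

View pics/w5.png

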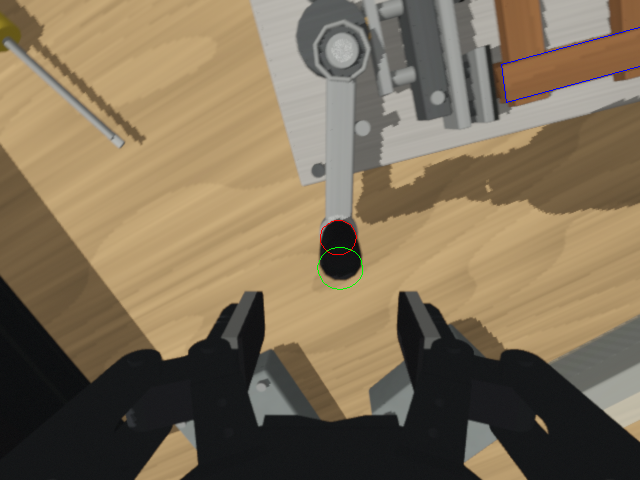

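Here the post stands tangentially centred between the fingers, with its top at about (340,260). The prediction was (340,268), so it is a few mm further in. The slat end at (505,83) agrees with its outline. I go down at radius 107 mm.

Run:
```python
from h import *
j=np.load("jig.npy"); a=np.radians(-15); r=.107
plan(*J2W(j,[(r*np.cos(a),-.147+r*np.sin(a),.232)])[0],151.93,n=4,step=15)
```

```text
{"dp":[0.7, 0.5, 21.5],"spin":-0.001},{"dp":[0.6, 0.5, 21.5],"spin":-0.001},{"dp":[0.7, 0.6, 21.5],"spin":-0.001},{"dp":[0.6, 0.5, 21.6],"spin":-0},
```

>>> arm_command([
  {"dp":[1,1,21.5],"spin":0},
  {"dp":[1,1,21.5],"spin":0},
  {"dp":[0.5,0,21.5],"spin":0},
  {"dp":[0,0,21.5],"spin":0},
  {"dp":[0,0,0],"spin":0},
])

```text
clock: 14.95
position: [0.5645, -0.2187, 0.2301]
ee_rot: [0.243, 0.97, 0.0, -0.002]
ft_force: [-1.5, 0.7, 0.2]
grip_width: 0.653
grasp_force: 0.0
```

>>> arm_command([
  {"dp":[0,0,0],"spin":0},
  {"dp":[0,0,0],"spin":0},
  {"dp":[0,0,0],"spin":0},
  {"dp":[0,0,0],"spin":0},
], grip=1, newtons=40)

```text
clock: 15.35
position: [0.566, -0.2204, 0.2344]
ee_rot: [0.243, 0.97, -0.001, 0.001]
ft_force: [-2.9, -1.3, 5.1]
grip_width: 0.268
grasp_force: 38.9
```

```bash
cat >> h.py <<'E'
def lever():
    o=manip.get_obs(); j=np.load("jig.npy"); ax=J2W(j,[(0,-.147,0)])[0]; d=o["position"]-ax
    print("r",np.hypot(d[0],d[1]).round(4),"lever",round(float(j[2]-np.radians(15)-np.arctan2(d[1],d[0])),3),"yaw-rel",(np.degrees(yaw()-np.arctan2(d[1],d[0]))%360).round(1),o["position"].round(4),o["ft_force"].round(1),o["grip_width"],o["grasp_force"],o["joint_pos"].round(2),o["clock"])
E
python3 -c "
from h import *
lever()"
```

```text
r 0.1069 lever -0.009 yaw-rel 179.4 [ 0.566  -0.2204  0.2344] [-2.9 -1.3  5.1] 0.2681670026063644 38.88586423010565 [ 0.83  0.54 -0.68  1.66  0.37  1.08  1.11] 15.35
```

>>> arm_command([
  {"dp":[0.8,-13.3,0],"spin":0.125},
  {"dp":[0.8,-13.3,0],"spin":0.125},
  {"dp":[0.8,-13.3,0],"spin":0.125},
  {"dp":[0.8,-13.3,0],"spin":0.125},
])

```text
clock: 15.75
position: [0.5304, -0.2594, 0.2344]
ee_rot: [0.477, 0.879, -0.0, 0.001]
ft_force: [-2.4, 1.4, 4.5]
grip_width: 0.263
grasp_force: 40.1
```

```bash
python3 -c "
from h import *
lever()"
```

```text
r 0.1064 lever 0.491 yaw-rel 179.2 [ 0.5304 -0.2594  0.2344] [-2.4  1.4  4.5] 0.2633089929423584 40.13610572728794 [ 0.85  0.47 -0.58  1.71  0.3   1.04  0.74] 15.75
```

Tracking is fine, so I continue the arc.

>>> arm_command([
  {"dp":[0.8,-13.3,0],"spin":0.125},
  {"dp":[0.8,-13.3,0],"spin":0.125},
  {"dp":[0.8,-13.3,0],"spin":0.125},
  {"dp":[0.8,-13.3,0],"spin":0.125},
  {"dp":[0.8,-13.3,0],"spin":0.125},
])

```text
clock: 16.25
position: [0.467, -0.2775, 0.2344]
ee_rot: [0.725, 0.689, -0.0, 0.002]
ft_force: [0.4, -3.0, 1.7]
grip_width: 0.269
grasp_force: 39.8
```

```bash
python3 -c "
from h import *
lever()"
```

```text
r 0.1066 lever 1.121 yaw-rel 179.4 [ 0.467  -0.2775  0.2344] [ 0.4 -3.   1.7] 0.26916064450353494 39.77158993890043 [ 0.86  0.36 -0.47  1.84  0.2   0.98  0.25] 16.25
```

>>> arm_command([
  {"dp":[0.8,-13.3,0],"spin":0.125},
  {"dp":[0.8,-13.3,0],"spin":0.125},
  {"dp":[0.8,-13.3,0],"spin":0.125},
  {"dp":[0.8,-13.3,0],"spin":0.125},
  {"dp":[0.8,-13.3,0],"spin":0.125},
])

```text
clock: 16.75
position: [0.4046, -0.2559, 0.2343]
ee_rot: [0.902, 0.432, -0.001, 0.002]
ft_force: [-4.8, -9.8, 4.9]
grip_width: 0.267
grasp_force: 40.0
```

>>> arm_command([
  {"dp":[0,0,0],"spin":0},
  {"dp":[0,0,0],"spin":0},
])

```text
clock: 16.95
position: [0.4047, -0.2559, 0.2343]
ee_rot: [0.901, 0.434, -0.001, 0.002]
ft_force: [-5.7, -10.4, 3.5]
grip_width: 0.264
grasp_force: 39.9
```

Run:
```python
from h import *
lever()
c=cam("top"); im=viewer.camera("top"); j=np.load("jig.npy")
u,v=proj(c,J2W(j,[(0,-.05,.03)]))[0].astype(int)
k=4; x0,y0=u-95,v-70; big=cv2.resize(im[y0:y0+140,x0:x0+190],None,fx=k,fy=k,interpolation=cv2.INTER_CUBIC)
def draw(q,col): cv2.polylines(big,[np.round((q-[x0,y0]+.5)*k).astype(int)],True,col,1)
R=lambda cx,cy,z:[(cx-.011,cy-.055,z),(cx+.011,cy-.055,z),(cx+.011,cy+.055,z),(cx-.011,cy+.055,z)]
for s in (-.038,.038): draw(proj(c,J2W(j,R(s,.006,.051))),(255,0,0))
draw(proj(c,J2W(j,np.array([(-65,61,49),(65,61,49)])/1000)),(0,0,255))
a=np.radians(-15)-1.75; draw(proj(c,J2W(j,[(0,-.147,.05),(.11*np.cos(a),-.147+.11*np.sin(a),.05)])),(0,255,255))
cv2.imwrite("pics/fin.png",big)
```

```text
r 0.1079 lever 1.745 yaw-rel 179.6 [ 0.4047 -0.2559  0.2343] [ -5.7 -10.4   3.5] 0.26441098139036495 39.91231891151983 [ 0.83  0.22 -0.4   2.01  0.11  0.93 -0.29] 16.95
```

View pics/fin.png

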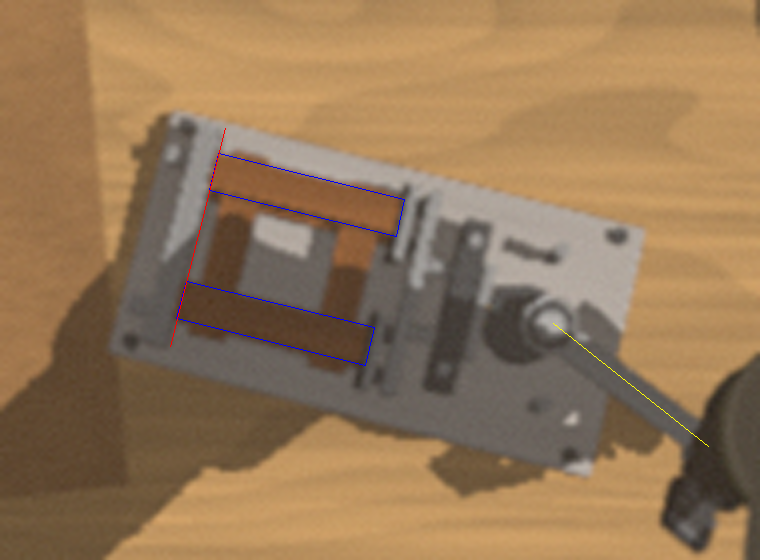

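The final view shows both top slats on their predicted outlines. Their left ends touch the fence line (red) at (214,172) and (181,300), and the jaw pads touch the right ends at (400,215) and (370,345). The lever arm lies along the 1.75 rad line and the gripper is still pinching the grip. Handing in.

```bash
python3 -c "
from h import *
lever(); print(manip.hand_in())"
```

```text
r 0.1079 lever 1.744 yaw-rel 179.5 [ 0.4048 -0.256   0.2343] [ -5.6 -10.3   4.5] 0.2614609313456346 39.955847870442085 [ 0.83  0.22 -0.4   2.01  0.11  0.93 -0.29] 17.0
the job is handed in; nothing more can be done
None
```

The job is handed in at 17.0 s: both full-length slats lie on their seats, the crib is clamped against the fence, and the gripper still holds the lever at about 1.74 rad (high point 1.75).

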